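# Drop the drilling template over its studs and lock it

## Robot

A 6-joint arm with a two-finger parallel gripper is mounted at the origin on the work surface. World frame = base frame: x ahead of the robot, y to its left, z up, the work surface at z = 0. Lengths are in m, angles in degrees, forces in N, time in s.
With the tool pointing down it reaches from about 0.375 to 0.9 m from the base axis. Payload 3.1 kg.
Tool frame: the origin (TCP) lies on the centre line of the jaws, within the pads' length; the fingertips stand 8 mm ahead of it and the grasp point (between the pads) lies 11 mm behind it; z points along the fingers, y is the direction in which the jaws open and shut (so a half turn about z gives the same grasp; the last joint's range is limited). The gripper opens to 87 mm and grips with 3 to 60 N. Pads are 19 mm wide; open, the fingers measure 117 mm over their backs; the gripper's body (75 mm by 190 mm) begins 51 mm behind the grasp point.
Start: joints at [53.944, 30.224, 82.088, -0, 67.689, -10.227], TCP at [0.272, 0.563, 0.231] pointing down, gripper open.
Joint ranges: [-176.69, 176.69], [-43.24, 126.21], [12.49, 139.97], [-82, 262], [0, 151.66], [-163.58, 163.58]. Speed limits (degrees/s): [159.86, 159.86, 180, 180, 180, 180].

## Interface

Orientations are given as a 3x3 rotation matrix whose columns are the frame's x, y, z axes.
In Python, from rig import * gives the robot as it stands. The module is installed in compiled form; this text tells all that it offers.
- The arm moves only by the tool arm_command, never from a script. Its argument "commands" is a list of rows, each an object with "translation": the shift along the tool's x, y, z scaled (see below), a list of three; "dr": the turn, a rotation vector about the tool's x, y, z scaled (see below), a list of three; "jaw": the closure, from 0 (fully open) to 1 (shut). In form: [{"translation": [x, y, z], "dr": [ax, ay, az], "jaw": jaw}, ...]. A call has 1 to 12 rows; each row shifts and turns the commanded pose from where the row before left it, along the tool's axes as they then stand; what a row does not reach is not made up. The controller multiplies each number of a shift by 25 mm and each number of a turn by 6 degrees. A row lasts 1/12 s, in which the tool goes at most 41.7 mm and 7.16 degrees, less where a joint would pass 70% of its speed; a pose out of reach is approached as far as the arm can. A call with a number of a shift or a turn outside -1 to 1 is refused whole. A call with a gripper value outside its range is refused whole. The fingers move at their own pace and stop on an object; the grip force is fixed at half the most. Time passes only in rows, so rows that do not move let the fingers close. It gives the time, the measured TCP pose, the force and the opening at its end, in the units of the state.
- read_state(): the state, without advancing time (a new reading comes with each control period).
- capture(name): name is "side" or "top" or "wrist"; returns (picture, depth): 400x640x3 uint8, red, green, blue; 400x640 float32, m along the optical axis (not along the pixel's ray), 0 where there is no reading.
- camera_model(name): a dict with "intrinsics" (3x3 intrinsics, pixels), "k1" (the pictures are not rectified: a ray, as slopes to the right and down, at radius r is drawn at 1 + k1 r^2 times it, then the intrinsics apply), "pose" (4x4, takes a point from camera to world coordinates); the wrist camera has in their place "mount" (4x4, takes a point from camera to tool coordinates, whose origin is the TCP and whose axes are the flange's). Camera axes: x right, y down, z forward; pixel columns grow to the right and rows downward; lengths in m; the calibration is good to about 2 mm. A picture is of the moment at which its call begins: read the wrist's pose just before it. camera_model takes no time and is no camera call.
- hand_in(): hands the job in, once; it reports no verdict.
The state is a dict: "time_s": time; "joint_positions": joint angles; "qvel": joint speeds; "tau": joint torques, N m; "position": TCP position; "tcp_rot": TCP orientation; "force": force on the tool from outside, world axes, zero at the start; "moment": the same for the moment, N m; "opening": opening from 0.0 (shut) to 1.0 (fully open).
Only numpy, scipy, OpenCV 4.12 (cv2) and the standard library are available. Lean on these libraries where they do the work, as an engineer would, in place of code of your own. Each camera call takes 0.05 s, during which the arm holds its last target.

## Task

Lift the plywood drilling template by its blue grip bar, lay it on the two steel studs of the drilling jig and slide it about, leaning on it only lightly, until both holes drop over the studs and it lies flat on the pine blank. Then swing the red turn-button over the template's end by its wooden peg so that it is locked down, and let go. Never press or push the template against the jig harder than 45 N, do not swing the turn-button over before the template is home, and leave everything else on the table where it is.

Things in the scene. Friction and masses are not known exactly. Their poses are not given: they have to be found in the camera images.
- template: loose plywood plate 90 (x) x 180 (y) x 12 thick, 0.25 to 0.5 kg, lying flat on the table. Origin: centre of its underside, z up. Two through holes, 15 diameter, at x = 0, y = -55 and +55. The brass drill bushes are only decoration. It may be fitted either way round (half a turn is the same).
- grip_bar (a point): centre of the top of the solid blue bar in the middle of the template, to grip it by: 22 wide (template x) x 70 long (y) x 36 high; its top is 48 above the template's underside.
- jig: fixed drilling jig: plywood base (x -75 to 75, y -107 to 143, 18 thick) carrying a pine blank 104 (x) x 186 (y) centred on the origin, top 30 above the table. Origin: on the table under the blank's centre, z up. Template home: underside on the blank, 30 above the table, studs showing 4 above its top. Resting on the stud tops its underside is 46 above the table.
- jig_top (a point): centre of the blank's flat top. Two upright steel studs, 12 diameter, rims slightly rounded, rise 16 above it through slots, at jig y = -55 and +55. Both share one locked hidden bar, so both have the same jig x, anywhere from -14 to +14: no reading gives this x, it must be found by feel (or roughly by eye). They do not give under the allowed forces.
- button (a joint): angle (rad) of the red turn-button, a bar 14 wide, 8 thick on a vertical pivot. 0: points along the jig's +x; grows clockwise seen from above; 1.57: points along the jig's -y over the template's end, 2.5 above the seated template (locked). Starts at -0.5 to 0.2, clear of the template; stops at -0.6 and 1.6; turns with about 1 N at the peg, stays where left. A template not home is in its way.
- button_pivot (a point): point on the turn-button's pivot axis at the top face of the bar (52.5 above the table; jig x = 0, y = 118). The bar's tip is 50 from the axis.
- button_peg (a point): centre of the top of the turn-button's round wooden peg: 14 diameter, 30 high, upright on the bar, 38 from the pivot axis; top 82.5 above the table, foot (top of the bar) 52.5.
- drill: bystander, leave alone: cordless drill, red and black, 180 tall, standing on its battery (mm)
- tape: bystander, leave alone: roll of green tape lying flat, 84 across, 24 high (mm)
- offcut: bystander, leave alone: pine offcut 50 x 130 x 20 (mm)
- driver: bystander, leave alone: screwdriver with orange handle, lying (mm)
- screw_box: bystander, leave alone: clear plastic screw box 100 x 70 x 40 (mm)
- spray: bystander, leave alone: spray can, 54 across, 190 high (mm)
- mug: bystander, leave alone: blue mug, 76 across, 90 high (mm)
Not all that is in view belongs to the job. What is shaped like the template but orange or turquoise is not meant.

How it is judged:
By the outcome, as a careful person would: the job done as asked, in the order asked, and still so for the second after the job is handed in, with the robot touching nothing.
It also fails if it takes over 72 s, if anything falls off the work surface, if the arm or the gripper's body presses on something with over 40 N, if the wrist force passes 120 N, or if a joint passes its speed limit or range.

## Working session

There is one attempt and no reset: what is moved stays moved. The work goes in short steps, Python scripts to look and compute and a tool call to move; the robot and the scene stay as the last step left them, time stands still between calls to the robot, and variables do not carry over. Pictures are saved under pics/ and viewed, and the job is handed in when it is done.

Besides the shell and the picture viewer there is one more tool, called after "Emit:" by a JSON object that holds its "name" and its "arguments". arm_command: Moves the arm, as the interface text tells. Its arguments: {"type":"object","properties":{"commands":{"type":"array"}},"required":["commands"]}

```bash
mkdir -p pics; python3 - <<'E'
from rig import *
import cv2,numpy as np
s=read_state()
print(s)
for n in ["side","top","wrist"]:
    p,d=capture(n); cv2.imwrite(f"pics/{n}0.png",p[:,:,::-1]); np.savez(f"{n}0.npz",p=p,d=d)
    print(n,camera_model(n))
E
```

```text
{'time_s': 0.0, 'joint_positions': array([ 5.39434231e+01,  3.02773753e+01,  8.21566137e+01,  8.23975628e-04,
        6.76884077e+01, -1.02263121e+01]), 'qvel': array([-0.04601817, -0.04639222, -0.09162738, -0.0403686 , -0.00336096,
       -0.00507187]), 'tau': array([ 1.43398724e-03, -4.40053225e+01, -1.76589721e+01,  6.33807667e-02,
        5.83010016e-02, -1.71459087e-04]), 'position': array([0.27185078, 0.56198956, 0.22958741]), 'tcp_rot': array([[-9.00086114e-01,  4.35710202e-01, -1.26810302e-03],
       [ 4.35711871e-01,  9.00084557e-01, -1.71917049e-03],
       [ 3.92339824e-04, -2.09992902e-03, -9.99997718e-01]]), 'force': array([-0.10877699,  0.86601833,  0.15507301]), 'moment': array([ 0.02714021, -0.01321739,  0.01355519]), 'opening': 1.0003820381540245}
side {'intrinsics': array([[517.16453618,   0.        , 313.88313711],
       [  0.        , 517.16453618, 191.77757163],
       [  0.        ,   0.        ,   1.        ]]), 'k1': -0.05703384060647687, 'pose': array([[ 0.34681077, -0.56537381,  0.74838142, -0.77707699],
       [-0.93777026, -0.22397522,  0.2653715 , -0.46
[... 443 characters left out ...]
38897, -0.00471764],
       [-0.00506303, -0.10085922, -0.99488782,  1.53484528],
       [ 0.        ,  0.        ,  0.        ,  1.        ]])}
wrist {'intrinsics': array([[355.08698092,   0.        , 319.27710568],
       [  0.        , 355.08698092, 194.52558059],
       [  0.        ,   0.        ,   1.        ]]), 'k1': -0.019815783811233424, 'mount': array([[-3.15085709e-04, -9.56160166e-01, -2.92844051e-01,
         8.07373216e-02],
       [ 9.99999501e-01, -2.37255304e-05, -9.98484154e-04,
         3.00253423e-04],
       [ 9.47762894e-04, -2.92844220e-01,  9.56159696e-01,
        -1.54522148e-01],
       [ 0.00000000e+00,  0.00000000e+00,  0.00000000e+00,
         1.00000000e+00]])}
```

View pics/top0.png

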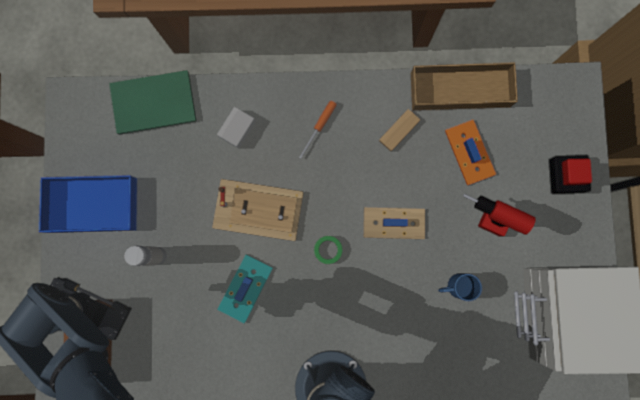

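View pics/side0.png

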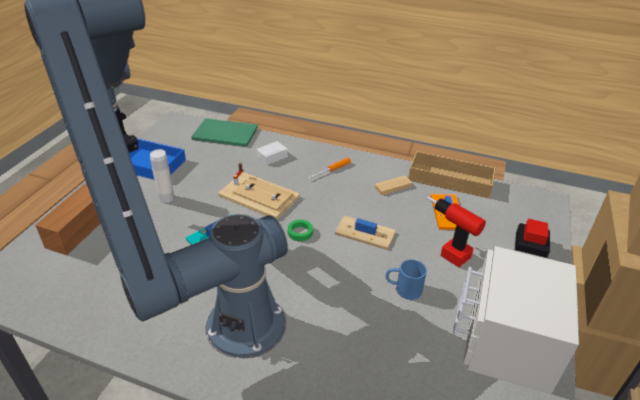

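View pics/wrist0.png

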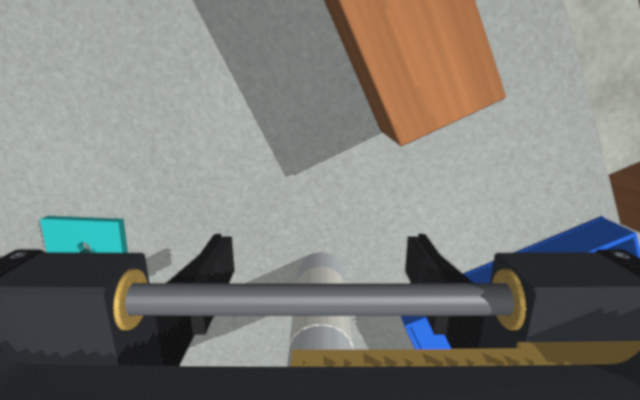

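Candidates for the template in the top view are plywood at (395,223), turquoise at (246,288) and orange at (470,152). Only the plywood one fits; I'll confirm it in a crop.

```bash
cat > h.py <<'E'
import numpy as np,cv2
from rig import *
def wpose(n,s=None):
    m=camera_model(n)
    if 'pose' in m: return m,m['pose']
    s=s or read_state(); T=np.eye(4);T[:3,:3]=s['tcp_rot'];T[:3,3]=s['position']
    return m,T@m['mount']
def rays(m,P,uv):
    uv=np.atleast_2d(np.float64(uv)); K=m['intrinsics'];D=np.array([m['k1'],0,0,0.])
    xy=cv2.undistortPoints(uv.reshape(-1,1,2),K,D,None,None,None).reshape(-1,2) if False else cv2.undistortPointsIter(uv.reshape(-1,1,2),K,D,np.eye(3),np.eye(3),(3,50,1e-10)).reshape(-1,2)
    d=np.c_[xy,np.ones(len(xy))]@P[:3,:3].T
    return P[:3,3],d
def onplane(m,P,uv,z):
    o,d=rays(m,P,uv); return o+d*((z-o[2])/d[:,2])[:,None]
def proj(m,P,X):
    X=np.atleast_2d(X);Pi=np.linalg.inv(P);c=X@Pi[:3,:3].T+Pi[:3,3]
    r=cv2.projectPoints(c.reshape(-1,1,3),np.zeros(3),np.zeros(3),m['intrinsics'],np.array([m['k1'],0,0,0.]))[0].reshape(-1,2); return r
def tri(obs):
    A=np.zeros((3,3));b=np.zeros(3)
    for o,d in obs:
        d=d/np.linalg.norm(d);M=np.eye(3)-np.outer(d,d);A+=M;b+=M@o
    return np.linalg.solve(A,b)
E
python3 - <<'E'
from h import *
p=np.load('top0.npz')['p'];a=p[190:255,345:445];b=p[165:250,200:310]
cv2.imwrite('pics/c1.png',cv2.resize(a,None,fx=7,fy=7,interpolation=3)[:,:,::-1])
cv2.imwrite('pics/c2.png',cv2.resize(b,None,fx=7,fy=7,interpolation=3)[:,:,::-1])
m,P=wpose('top')
for n,uv,z in [('tmpl',(395,223),.012),('jig',(258,210),.03),('spray',(137,256),.19),('tape',(329,250),.02),('turq',(246,288),.012),('drill',(500,215),.1),('mug',(463,286),.09)]:
    print(n,onplane(m,P,[uv],z))
E
```

```text
tmpl [[ 0.46882293 -0.20535032  0.012     ]]
jig [[0.51687808 0.20002991 0.03      ]]
spray [[0.38924738 0.49439364 0.19      ]]
tape [[ 0.39367233 -0.00662196  0.02      ]]
turq [[0.28908736 0.24048115 0.012     ]]
drill [[ 0.47791078 -0.48728679  0.1       ]]
mug [[ 0.28347369 -0.3764012   0.09      ]]
```

View pics/c1.png

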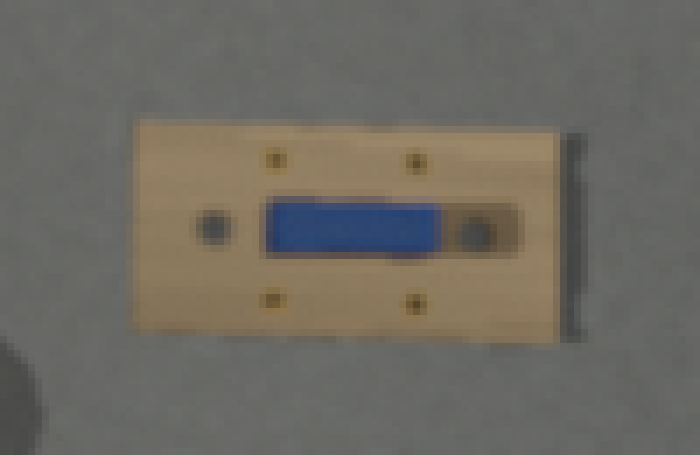

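View pics/c2.png

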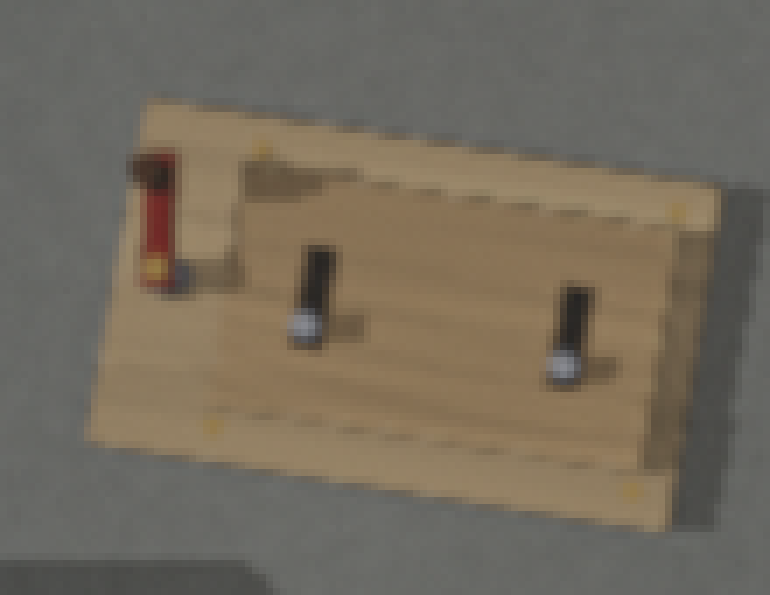

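Emit:
{"name": "arm_command", "arguments": {"commands": [{"translation": [0,0,-0.2],"dr": [0,0,1],"jaw": 0},{"translation": [0,0,-0.2],"dr": [0,0,1],"jaw": 0},{"translation": [0,0,-0.2],"dr": [0,0,1],"jaw": 0},{"translation": [0,0,-0.2],"dr": [0,0,1],"jaw": 0},{"translation": [0,0,-0.2],"dr": [0,0,1],"jaw": 0},{"translation": [0,0,-0.2],"dr": [0,0,1],"jaw": 0},{"translation": [0,0,-0.2],"dr": [0,0,1],"jaw": 0},{"translation": [0,0,-0.2],"dr": [0,0,1],"jaw": 0},{"translation": [0,0,-0.2],"dr": [0,0,1],"jaw": 0},{"translation": [0,0,-0.2],"dr": [0,0,1],"jaw": 0},{"translation": [0,0,-0.2],"dr": [0,0,1],"jaw": 0},{"translation": [0,0,-0.2],"dr": [0,0,1],"jaw": 0}]}}

```text
time_s: 1.15
position: [0.272, 0.5623, 0.2903]
tcp_rot: [[0.141, 0.99, -0.001], [0.99, -0.141, -0.001], [-0.001, -0.0, -1.0]]
force: [-0.1, -0.9, 1.1]
opening: 0.997
```

Emit:
{"name": "arm_command", "arguments": {"commands": [{"translation": [-1,0.72,0],"dr": [0,0,0],"jaw": 0},{"translation": [-1,0.72,0],"dr": [0,0,0],"jaw": 0},{"translation": [-1,0.72,0],"dr": [0,0,0],"jaw": 0},{"translation": [-1,0.72,0],"dr": [0,0,0],"jaw": 0},{"translation": [-1,0.72,0],"dr": [0,0,0],"jaw": 0},{"translation": [-1,0.72,0],"dr": [0,0,0],"jaw": 0},{"translation": [-1,0.72,0],"dr": [0,0,0],"jaw": 0},{"translation": [-1,0.72,0],"dr": [0,0,0],"jaw": 0},{"translation": [-1,0.72,0],"dr": [0,0,0],"jaw": 0},{"translation": [-1,0.72,0],"dr": [0,0,0],"jaw": 0},{"translation": [-1,0.72,0],"dr": [0,0,0],"jaw": 0},{"translation": [-1,0.72,0],"dr": [0,0,0],"jaw": 0}]}}

```text
time_s: 2.15
position: [0.4456, 0.2345, 0.2904]
tcp_rot: [[0.136, 0.991, -0.0], [0.991, -0.136, -0.0], [-0.0, -0.0, -1.0]]
force: [0.4, 0.5, -0.3]
opening: 1.0
```

Emit:
{"name": "arm_command", "arguments": {"commands": [{"translation": [-1,0.72,0],"dr": [0,0,0],"jaw": 0},{"translation": [-1,0.72,0],"dr": [0,0,0],"jaw": 0},{"translation": [-1,0.72,0],"dr": [0,0,0],"jaw": 0},{"translation": [-1,0.72,0],"dr": [0,0,0],"jaw": 0},{"translation": [-0.6,0.5,0],"dr": [0,0,0],"jaw": 0},{"translation": [0,0,0],"dr": [0,0,0],"jaw": 0},{"translation": [0,0,0],"dr": [0,0,0],"jaw": 0},{"translation": [0,0,0],"dr": [0,0,0],"jaw": 0}]}}

```text
time_s: 2.82
position: [0.5126, 0.111, 0.2902]
tcp_rot: [[0.136, 0.991, -0.002], [0.991, -0.136, 0.001], [0.0, -0.002, -1.0]]
force: [0.1, 0.9, -1.1]
opening: 0.997
```

```bash
python3 - <<'E'
from h import *
s=read_state();print(s['position'],s['qvel'].round(1))
p,d=capture('wrist');np.savez('w1.npz',p=p,d=d,P=wpose('wrist',s)[1]);cv2.imwrite('pics/w1.png',p[:,:,::-1])
E
```

```text
[0.51258677 0.11101116 0.29018569] [ 1.2 -0.3  0.2 -0.2 -0.  -0.1]
```

View pics/w1.png

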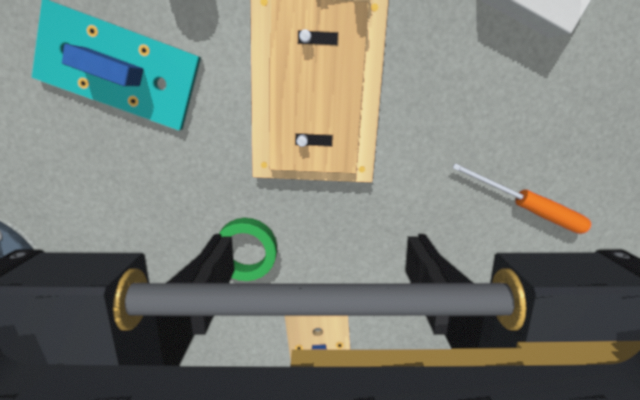

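The jig runs off the top of the picture: its two studs are at (305,37) and (302,140), but the button is out of view. I'll shift forward and take a second view.

Emit:
{"name": "arm_command", "arguments": {"commands": [{"translation": [1,0,0],"dr": [0,0,0],"jaw": 0},{"translation": [1,0,0],"dr": [0,0,0],"jaw": 0},{"translation": [1,0,0],"dr": [0,0,0],"jaw": 0},{"translation": [1,0,0],"dr": [0,0,0],"jaw": 0},{"translation": [0,0,0],"dr": [0,0,0],"jaw": 0},{"translation": [0,0,0],"dr": [0,0,0],"jaw": 0},{"translation": [0,0,0],"dr": [0,0,0],"jaw": 0}]}}

```text
time_s: 3.45
position: [0.526, 0.2101, 0.2904]
tcp_rot: [[0.134, 0.991, -0.001], [0.991, -0.134, -0.001], [-0.001, -0.001, -1.0]]
force: [-0.5, -0.8, -0.6]
opening: 1.003
```

```bash
python3 - <<'E'
from h import *
s=read_state();print(s['position'],s['qvel'].round(1))
p,d=capture('wrist');np.savez('w2.npz',p=p,d=d,P=wpose('wrist',s)[1])
cv2.imwrite('pics/w2.png',cv2.resize(p[0:240,200:440],None,fx=2.5,fy=2.5,interpolation=3)[:,:,::-1])
p=np.load('w1.npz')['p']
cv2.imwrite('pics/w1c.png',cv2.resize(p[0:200,220:420],None,fx=3,fy=3,interpolation=3)[:,:,::-1])
E
```

```text
[0.52602771 0.21012996 0.29041435] [-1.4 -0.2  0.2 -0.  -0.1  0.1]
```

View pics/w2.png

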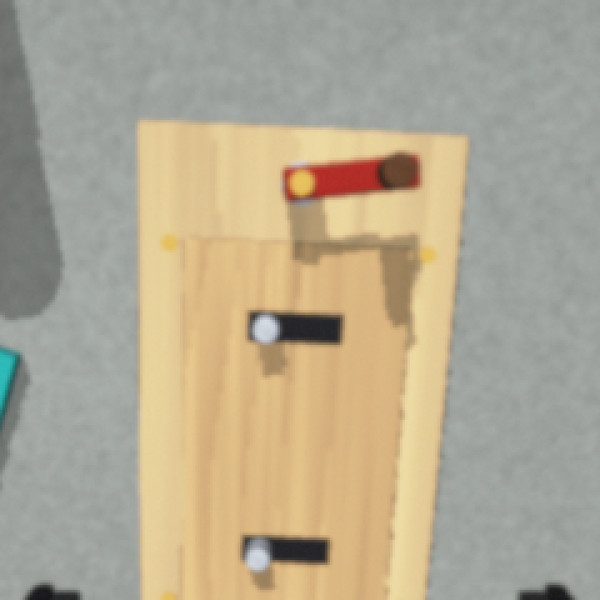

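View pics/w1c.png

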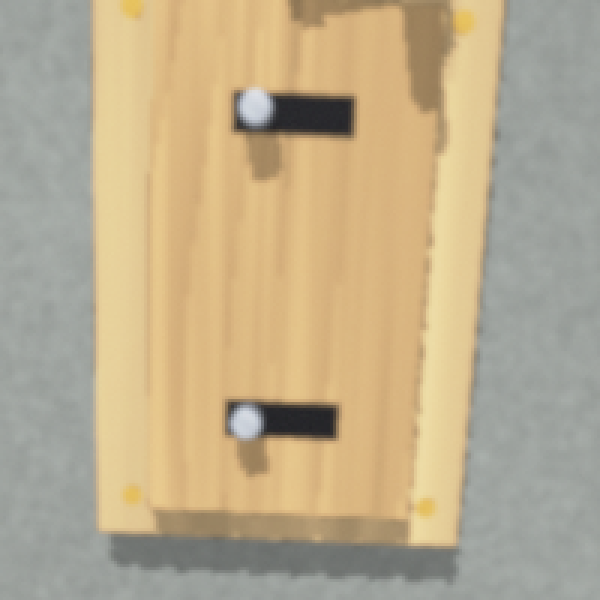

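```bash
cat > jig.py <<'E'
from h import *
m=camera_model('wrist');P1=np.load('w1.npz')['P'];P2=np.load('w2.npz')['P'];mt,Pt=wpose('top')
def r(m,P,u):
    o,d=rays(m,P,[u]);return o,d[0]
A=tri([r(m,P1,(305,35.3)),r(m,P2,(306,131.2))]);B=tri([r(m,P1,(302,140.7)),r(m,P2,(302.8,222.4))])
print('studs tri',A,B,np.linalg.norm(A-B))
for P,us in [(P1,[(305,35.3),(302,140.7)]),(P2,[(306,131.2),(302.8,222.4)])]: print('at .046',onplane(m,P,us,.046))
print('top',onplane(mt,Pt,[(243.9,211.1),(280.7,217.1)],.046))
n=onplane(m,P1,[(252.3,177),(373,182)],.018);f=onplane(m,P2,[(255.2,48.4),(387.2,54.8)],.018)
print('corners L,R near',n,'far',f)
yd=((f-n).sum(0))[:2];yd/=np.linalg.norm(yd);print('yaw from long edges',np.degrees(np.arctan2(-yd[0],yd[1])))
xd=((n[1]-n[0])+(f[1]-f[0]))[:2];print('yaw from short',np.degrees(np.arctan2(xd[1],xd[0])),np.linalg.norm(n[1]-n[0]),np.linalg.norm(f[0]-n[0]))
c=(n.sum(0)+f.sum(0))/4
sd=(A-B)[:2];ys=np.degrees(np.arctan2(-sd[0],sd[1]));print('yaw studs',ys)
yaw=np.radians(np.degrees(np.arctan2(-yd[0],yd[1])))
R=np.array([[np.cos(yaw),-np.sin(yaw)],[np.sin(yaw),np.cos(yaw)]])
o=c[:2]-R@[0,.018];print('origin',o)
pv=onplane(m,P2,[(320.4,72.8)],.0525)[0];pg=onplane(m,P2,[(359.6,68)],.0825)[0]
for nme,q in [('A',A),('B',B),('pivot',pv),('peg',pg)]: print(nme,q,'jig',R.T@(q[:2]-o))
E
python3 jig.py
```

```text
studs tri [0.51515067 0.24348257 0.0423723 ] [0.49526491 0.1346147  0.04109526] 0.11067649320794241
at .046 [[0.5152745  0.24300592 0.046     ]
 [0.49575958 0.13528479 0.046     ]]
at .046 [[0.51530781 0.24391277 0.046     ]
 [0.49563192 0.13652602 0.046     ]]
top [[0.51318793 0.23905801 0.046     ]
 [0.49270882 0.13187246 0.046     ]]
corners L,R near [[0.4259098  0.09528413 0.018     ]
 [0.57352308 0.06854782 0.018     ]] far [[0.47071578 0.33959299 0.018     ]
 [0.6167097  0.31297098 0.018     ]]
yaw from long edges -10.206339165773988
yaw from short -10.300159614847002 0.15001503265360194 0.2483835619588658
yaw studs -10.35150804101766
origin [0.5185251  0.18638382]
A [0.51515067 0.24348257 0.0423723 ] jig [-0.01343857  0.05559729]
B [0.49526491 0.1346147  0.04109526] jig [-0.01371897 -0.05507148]
pivot [0.5394451  0.30282715 0.0525    ] jig [-4.40573215e-05  1.18307629e-01]
peg [0.57733686 0.30119572 0.0825    ] jig [0.03753718 0.12341619]
```

Emit:
{"name": "arm_command", "arguments": {"commands": [{"translation": [0,0,0],"dr": [0,0,-0.8],"jaw": 0},{"translation": [-1,-0.1,0],"dr": [0,0,0],"jaw": 0},{"translation": [-1,-0.1,0],"dr": [0,0,0],"jaw": 0},{"translation": [-1,-0.1,0],"dr": [0,0,0],"jaw": 0},{"translation": [-1,-0.1,0],"dr": [0,0,0],"jaw": 0},{"translation": [-1,-0.1,0],"dr": [0,0,0],"jaw": 0},{"translation": [-1,-0.1,0],"dr": [0,0,0],"jaw": 0},{"translation": [-1,-0.1,0],"dr": [0,0,0],"jaw": 0},{"translation": [-1,-0.1,0],"dr": [0,0,0],"jaw": 0},{"translation": [-1,-0.1,0],"dr": [0,0,0],"jaw": 0},{"translation": [-1,-0.1,0],"dr": [0,0,0],"jaw": 0},{"translation": [-1,-0.1,0],"dr": [0,0,0],"jaw": 0}]}}

```text
time_s: 4.5
position: [0.484, -0.0655, 0.2908]
tcp_rot: [[0.054, 0.999, 0.0], [0.999, -0.054, -0.0], [-0.0, 0.0, -1.0]]
force: [0.6, -0.2, 0.0]
opening: 1.0
```

Emit:
{"name": "arm_command", "arguments": {"commands": [{"translation": [-1,-0.1,0],"dr": [0,0,0],"jaw": 0},{"translation": [-1,-0.1,0],"dr": [0,0,0],"jaw": 0},{"translation": [-1,0,0],"dr": [0,0,0],"jaw": 0},{"translation": [-1,0,0],"dr": [0,0,0],"jaw": 0},{"translation": [-1,0,0],"dr": [0,0,0],"jaw": 0},{"translation": [-1,0,0],"dr": [0,0,0],"jaw": 0},{"translation": [-1,0,0],"dr": [0,0,0],"jaw": 0},{"translation": [0,0,0],"dr": [0,0,0],"jaw": 0},{"translation": [0,0,0],"dr": [0,0,0],"jaw": 0},{"translation": [0,0,0],"dr": [0,0,0],"jaw": 0}]}}

```text
time_s: 5.33
position: [0.47, -0.2378, 0.2904]
tcp_rot: [[0.054, 0.999, -0.001], [0.999, -0.054, 0.001], [0.001, -0.001, -1.0]]
force: [-0.1, -0.2, -0.3]
opening: 0.998
```

```bash
python3 - <<'E'
from h import *
s=read_state();print(s['position'],s['qvel'].round(1))
p,d=capture('wrist');np.savez('w3.npz',p=p,d=d,P=wpose('wrist',s)[1])
cv2.imwrite('pics/w3.png',p[:,:,::-1])
E
```

```text
[ 0.46997605 -0.23780687  0.29041396] [ 1.3 -0.3  0.4 -0.  -0.  -0.1]
```

View pics/w3.png

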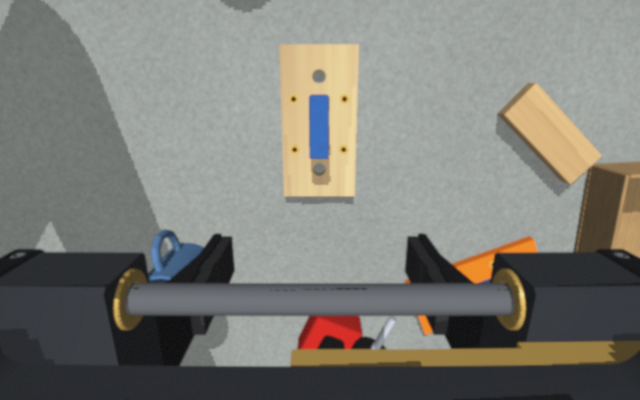

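Emit:
{"name": "arm_command", "arguments": {"commands": [{"translation": [0.5,0,0],"dr": [0,0,0],"jaw": 0},{"translation": [0.5,0,0.5],"dr": [0,0,0],"jaw": 0},{"translation": [0,0,0.5],"dr": [0,0,0],"jaw": 0},{"translation": [0,0,0],"dr": [0,0,0],"jaw": 0},{"translation": [0,0,0],"dr": [0,0,0],"jaw": 0},{"translation": [0,0,0],"dr": [0,0,0],"jaw": 0}]}}

```text
time_s: 5.88
position: [0.4726, -0.2125, 0.2662]
tcp_rot: [[0.052, 0.999, 0.001], [0.999, -0.052, -0.0], [-0.0, 0.001, -1.0]]
force: [-0.4, -0.5, 0.8]
opening: 0.996
```

```bash
cat > tm.py <<'E'
from h import *
m=camera_model('wrist')
obs=[]
for f in ['w3','w4']:
    z=np.load(f+'.npz');p=z['p'];P=z['P']
    hsv=cv2.cvtColor(p,cv2.COLOR_RGB2HSV)
    roi=np.zeros(p.shape[:2],np.uint8);roi[20:245,230:410]=1
    bl=((hsv[...,0]>95)&(hsv[...,0]<130)&(hsv[...,1]>120)&(roi>0)).astype(np.uint8)
    wd=((hsv[...,0]>8)&(hsv[...,0]<30)&(hsv[...,1]>50)&(roi>0)).astype(np.uint8)|bl
    wd=cv2.morphologyEx(wd,cv2.MORPH_CLOSE,np.ones((9,9)))
    res={}
    for n,k in [('bar',bl),('plate',wd)]:
        c=max(cv2.findContours(k,0,1)[0],key=cv2.contourArea);r=cv2.minAreaRect(c);b=cv2.boxPoints(r)
        b=b[np.argsort(b[:,1])]; b=np.r_[b[:2][np.argsort(b[:2,0])],b[2:][np.argsort(b[2:,0])]]
        print(f,n,np.round(b,1).tolist()); res[n]=b
    obs.append((P,res))
    c=onplane(m,P,res['plate'],.012); yd=(c[:2]-c[2:]).sum(0); print(' plate centre',c.mean(0),'yaw',np.degrees(np.arctan2(-yd[0],yd[1])),np.linalg.norm(c[1]-c[0]),np.linalg.norm(c[2]-c[0]))
    c=onplane(m,P,res['bar'],.048);yd=(c[:2]-c[2:]).sum(0);print(' bar',c.mean(0),'yaw',np.degrees(np.arctan2(-yd[0],yd[1])),np.linalg.norm(c[1]-c[0]),np.linalg.norm(c[2]-c[0]))
for n in ['bar','plate']:
    pts=[]
    for i in range(4):
        o=[]
        for P,r in obs:
            a,d=rays(m,P,[r[n][i]]);o.append((a,d[0]))
        pts.append(tri(o))
    print(n,np.round(pts,4),np.mean(pts,0))
E
python3 - <<'E'
from h import *
s=read_state();print(s['position'],s['qvel'].round(1))
p,d=capture('wrist');np.savez('w4.npz',p=p,d=d,P=wpose('wrist',s)[1])
cv2.imwrite('pics/w4.png',cv2.resize(p[0:250,200:450],None,fx=2.4,fy=2.4,interpolation=3)[:,:,::-1])
E
python3 tm.py
```

```text
[ 0.47256888 -0.21252509  0.26617789] [-0.6 -0.2 -0.8 -0.1 -0.2 -0. ]
w3 bar [[310.0, 96.0], [327.0, 96.0], [310.0, 157.0], [327.0, 157.0]]
w3 plate [[279.0, 44.0], [358.0, 44.0], [279.0, 196.0], [358.0, 196.0]]
 plate centre [ 0.47058345 -0.20140996  0.012     ] yaw -3.1585722201303477 0.08947985921441348 0.18043069414218618
 bar [ 0.47077568 -0.20071084  0.048     ] yaw -3.157892082416067 0.01834855179950363 0.06676064863407428
w4 bar [[308.0, 120.0], [326.0, 120.0], [308.0, 184.0], [326.0, 184.0]]
w4 plate [[276.0, 66.0], [358.0, 66.0], [276.0, 221.0], [358.0, 221.0]]
 plate centre [ 0.47051607 -0.20121444  0.012     ] yaw -3.0940623791860697 0.08907281439761046 0.18038056781492484
 bar [ 0.47082939 -0.19984876  0.048     ] yaw -3.0940633414225758 0.018582520345608464 0.06852647284085558
bar [[ 0.4626 -0.1675  0.022 ]
 [ 0.4823 -0.1686  0.0211]
 [ 0.4593 -0.2334  0.0486]
 [ 0.4787 -0.2346  0.048 ]] [ 0.47070293 -0.20102854  0.03491322]
plate [[ 0.4308 -0.1088  0.0109]
 [ 0.5206 -0.1133  0.0065]
 [ 0.415  -0.2891  0.0107]
 [ 0.5164 -0.2953  0.0082]] [ 0.47070572 -0.20164283  0.00907462]
```

View pics/w4.png

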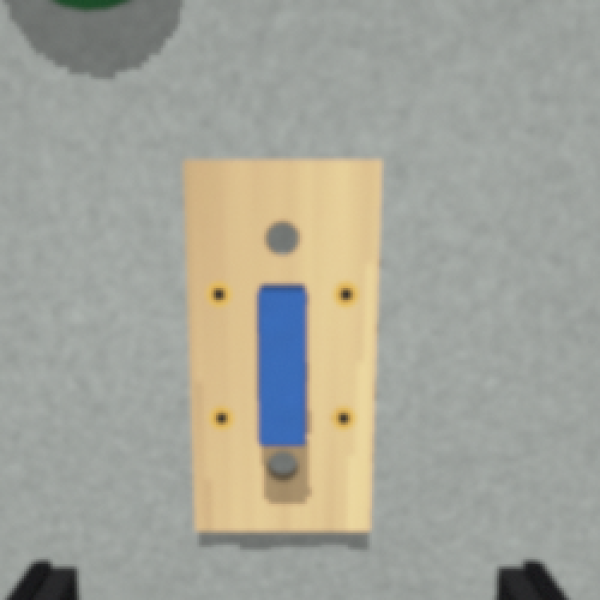

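The plate is at (282,345) in the crop, with the blue bar in its middle and both holes visible. Its yaw is about -3.1°, which already matches the tool, so I'll go down and grip.

Emit:
{"name": "arm_command", "arguments": {"commands": [{"translation": [0.45,-0.1,0.6],"dr": [0,0,0],"jaw": 0},{"translation": [0,0,1],"dr": [0,0,0],"jaw": 0},{"translation": [0,0,1],"dr": [0,0,0],"jaw": 0},{"translation": [0,0,1],"dr": [0,0,0],"jaw": 0},{"translation": [0,0,1],"dr": [0,0,0],"jaw": 0},{"translation": [0,0,1],"dr": [0,0,0],"jaw": 0},{"translation": [0,0,1],"dr": [0,0,0],"jaw": 0},{"translation": [0,0,0.8],"dr": [0,0,0],"jaw": 0},{"translation": [0,0,0.6],"dr": [0,0,0],"jaw": 0},{"translation": [0,0,0],"dr": [0,0,0],"jaw": 0},{"translation": [0,0,0],"dr": [0,0,0],"jaw": 0}]}}

```text
time_s: 6.85
position: [0.4705, -0.202, 0.0655]
tcp_rot: [[0.053, 0.999, -0.0], [0.999, -0.053, 0.0], [0.0, -0.0, -1.0]]
force: [0.3, -0.6, 0.6]
opening: 1.0
```

Emit:
{"name": "arm_command", "arguments": {"commands": [{"translation": [0,0,0.6],"dr": [0,0,0],"jaw": 0},{"translation": [0,0,0.6],"dr": [0,0,0],"jaw": 0},{"translation": [0,0,0.36],"dr": [0,0,0],"jaw": 0.4},{"translation": [0,0,0],"dr": [0,0,0],"jaw": 1},{"translation": [0,0,0],"dr": [0,0,0],"jaw": 1},{"translation": [0,0,0],"dr": [0,0,0],"jaw": 1},{"translation": [0,0,0],"dr": [0,0,0],"jaw": 1},{"translation": [0,0,0],"dr": [0,0,0],"jaw": 1},{"translation": [0,0,0],"dr": [0,0,0],"jaw": 1}]}}

```text
time_s: 7.6
position: [0.4705, -0.2019, 0.0271]
tcp_rot: [[0.053, 0.999, 0.001], [0.999, -0.053, -0.001], [-0.001, 0.001, -1.0]]
force: [0.2, 0.1, 0.5]
opening: 0.555
```

Emit:
{"name": "arm_command", "arguments": {"commands": [{"translation": [0,0,0],"dr": [0,0,0],"jaw": 1},{"translation": [0,0,0],"dr": [0,0,0],"jaw": 1},{"translation": [0,0,0],"dr": [0,0,0],"jaw": 1},{"translation": [0,0,0],"dr": [0,0,0],"jaw": 1},{"translation": [0,0,0],"dr": [0,0,0],"jaw": 1}]}}

```text
time_s: 8.02
position: [0.4704, -0.2018, 0.0266]
tcp_rot: [[0.053, 0.999, 0.0], [0.999, -0.053, -0.0], [-0.0, 0.0, -1.0]]
force: [0.3, 0.3, -0.3]
opening: 0.253
```

Emit:
{"name": "arm_command", "arguments": {"commands": [{"translation": [0,0,-0.4],"dr": [0,0,0],"jaw": 1},{"translation": [0,0,-0.8],"dr": [0,0,0],"jaw": 1},{"translation": [0,0,-1],"dr": [0,0,0],"jaw": 1},{"translation": [0,0,-1],"dr": [0,0,0],"jaw": 1},{"translation": [0,0,-0.8],"dr": [0,0,0],"jaw": 1},{"translation": [0,0,0],"dr": [0,0,0.6],"jaw": 1},{"translation": [0,0,0],"dr": [0,0,0.6],"jaw": 1},{"translation": [0,0,0],"dr": [0,0,0],"jaw": 1},{"translation": [0,0,0],"dr": [0,0,0],"jaw": 1}]}}

```text
time_s: 8.77
position: [0.4698, -0.2014, 0.1267]
tcp_rot: [[0.176, 0.984, -0.001], [0.984, -0.176, 0.0], [0.0, -0.001, -1.0]]
force: [0.5, 0.5, -2.0]
opening: 0.25
```

Emit:
{"name": "arm_command", "arguments": {"commands": [{"translation": [0.5,-0.1,0],"dr": [0,0,0],"jaw": 1},{"translation": [1,-0.1,0],"dr": [0,0,0],"jaw": 1},{"translation": [1,-0.1,0],"dr": [0,0,0],"jaw": 1},{"translation": [1,-0.1,0],"dr": [0,0,0],"jaw": 1},{"translation": [1,-0.1,0],"dr": [0,0,0],"jaw": 1},{"translation": [1,-0.1,0],"dr": [0,0,0],"jaw": 1},{"translation": [1,-0.1,0],"dr": [0,0,0],"jaw": 1},{"translation": [1,-0.1,0],"dr": [0,0,0],"jaw": 1},{"translation": [1,-0.1,0],"dr": [0,0,0],"jaw": 1},{"translation": [1,-0.1,0],"dr": [0,0,0],"jaw": 1},{"translation": [1,-0.1,0],"dr": [0,0,0],"jaw": 1}]}}

```text
time_s: 9.68
position: [0.4886, 0.0635, 0.1261]
tcp_rot: [[0.176, 0.984, -0.002], [0.984, -0.176, 0.0], [0.0, -0.002, -1.0]]
force: [-0.3, -0.3, -2.5]
opening: 0.25
```

Emit:
{"name": "arm_command", "arguments": {"commands": [{"translation": [1,-0.1,0],"dr": [0,0,0],"jaw": 1},{"translation": [1,-0.1,0],"dr": [0,0,0],"jaw": 1},{"translation": [1,-0.1,0],"dr": [0,0,0],"jaw": 1},{"translation": [0.8,0,0],"dr": [0,0,0],"jaw": 1},{"translation": [0.4,0,0],"dr": [0,0,0],"jaw": 1},{"translation": [0,0,0],"dr": [0,0,0],"jaw": 1},{"translation": [0,0,0],"dr": [0,0,0],"jaw": 1},{"translation": [0,0,0],"dr": [0,0,0],"jaw": 1},{"translation": [0,0,0],"dr": [0,0,0],"jaw": 1}]}}

```text
time_s: 10.43
position: [0.5007, 0.165, 0.1264]
tcp_rot: [[0.179, 0.984, -0.001], [0.984, -0.179, -0.0], [-0.001, -0.001, -1.0]]
force: [0.1, 0.2, -1.9]
opening: 0.247
```

```bash
python3 - <<'E'
from h import *
s=read_state();print(s['position'],s['tcp_rot'].round(4),s['force'],s['opening'])
yaw=np.radians(-10.25);R=np.array([[np.cos(yaw),-np.sin(yaw)],[np.sin(yaw),np.cos(yaw)]])
print('jig xy of TCP',R.T@(s['position'][:2]-[.5185,.1864]))
p,d=capture('wrist');np.savez('w5.npz',p=p,d=d,P=wpose('wrist',s)[1])
cv2.imwrite('pics/w5.png',p[:,:,::-1])
E
```

```text
[0.50067147 0.16500266 0.12637398] [[ 1.787e-01  9.839e-01 -1.000e-03]
 [ 9.839e-01 -1.787e-01 -4.000e-04]
 [-6.000e-04 -9.000e-04 -1.000e+00]] [ 0.07339768  0.17002959 -1.88713823] 0.24727387406130735
jig xy of TCP [-0.01373648 -0.02422832]
```

View pics/w5.png

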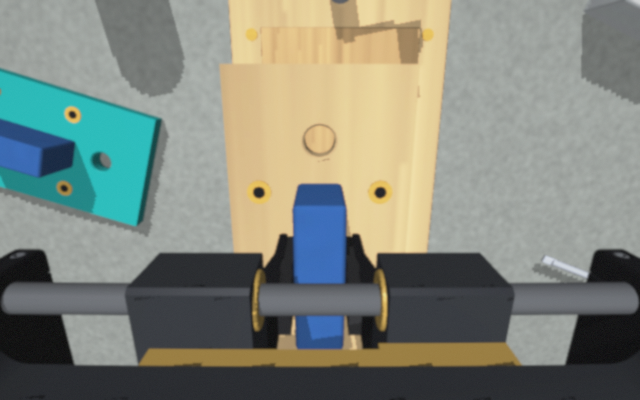

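```bash
python3 - <<'E'
from h import *
m=camera_model('wrist');z=np.load('w5.npz');P=z['P'];p=z['p']
g=cv2.cvtColor(p,cv2.COLOR_RGB2GRAY);s=read_state()
cv2.imwrite('pics/w5c.png',cv2.resize(p[40:240,210:430],None,fx=3.5,fy=3.5,interpolation=3)[:,:,::-1])
c=onplane(m,P,[(319,139.5),(220.5,64),(418,64),(258.5,192),(380,191.5)],s['position'][2]-.0266+.012)
print(((c-s['position'])@s['tcp_rot']*1000).round(1))
E
```

```text
[[ 56.5  -0.2  14.6]
 [ 90.5 -44.5  14.6]
 [ 90.4  44.2  14.5]
 [ 30.4 -30.3  14.6]
 [ 30.7  30.1  14.6]]
```

View pics/w5c.png

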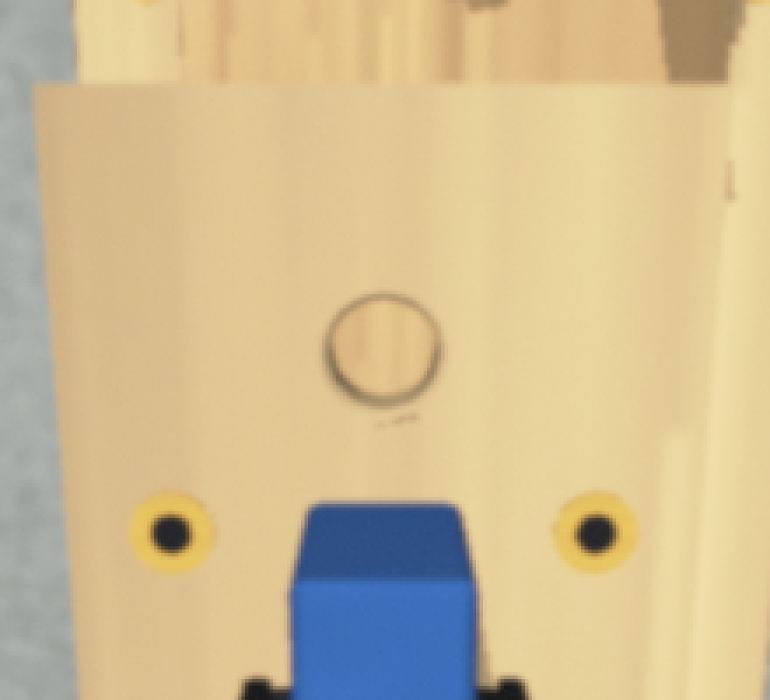

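Emit:
{"name": "arm_command", "arguments": {"commands": [{"translation": [0.5,0,0],"dr": [0,0,0],"jaw": 1},{"translation": [0.45,0,0],"dr": [0,0,0],"jaw": 1},{"translation": [0,0,0.6],"dr": [0,0,0],"jaw": 1},{"translation": [0,0,0.6],"dr": [0,0,0],"jaw": 1},{"translation": [0,0,0.4],"dr": [0,0,0],"jaw": 1},{"translation": [0,0,0.2],"dr": [0,0,0],"jaw": 1},{"translation": [0,0,0],"dr": [0,0,0],"jaw": 1},{"translation": [0,0,0],"dr": [0,0,0],"jaw": 1},{"translation": [0,0,0],"dr": [0,0,0],"jaw": 1}]}}

```text
time_s: 11.23
position: [0.5058, 0.1897, 0.082]
tcp_rot: [[0.178, 0.984, 0.001], [0.984, -0.178, 0.0], [0.0, 0.001, -1.0]]
force: [0.2, 0.2, -1.9]
opening: 0.253
```

```bash
cat > look.py <<'E'
import sys
from h import *
s=read_state();print(s['position'],s['tcp_rot'].round(4)[:,0],s['force'].round(1),s['opening'])
yaw=np.radians(-10.25);R=np.array([[np.cos(yaw),-np.sin(yaw)],[np.sin(yaw),np.cos(yaw)]])
print('jig xy of TCP',R.T@(s['position'][:2]-[.5185,.1864]))
p,d=capture('wrist');n=sys.argv[1];np.savez(n+'.npz',p=p,d=d,P=wpose('wrist',s)[1])
cv2.imwrite(f'pics/{n}.png',cv2.resize(p[40:240,210:430],None,fx=3.5,fy=3.5,interpolation=3)[:,:,::-1])
E
python3 look.py w6
```

```text
[0.50582914 0.18965758 0.08202774] [1.776e-01 9.841e-01 4.000e-04] [ 0.2  0.2 -1.9] 0.25261691870686026
jig xy of TCP [-0.01304831  0.00095089]
```

View pics/w6.png

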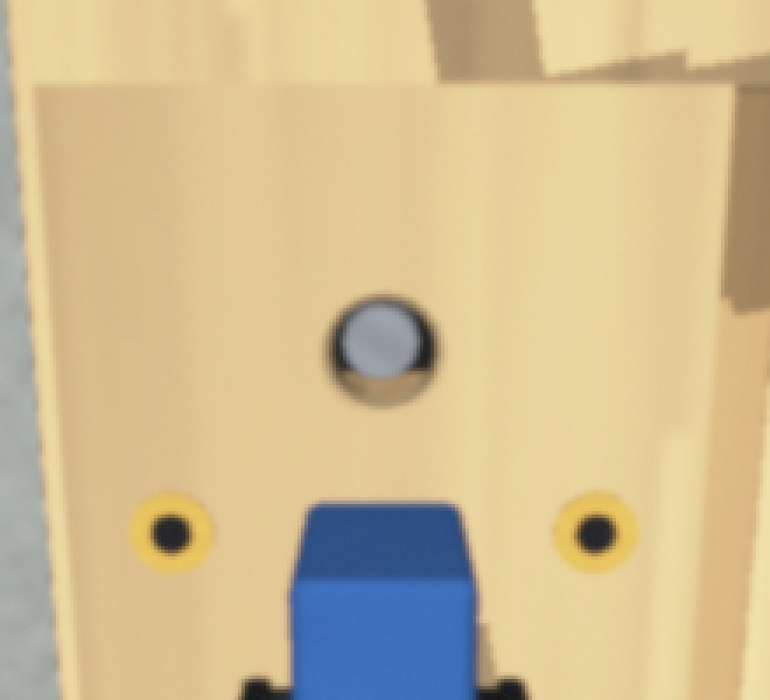

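```bash
python3 - <<'E'
from h import *
m=camera_model('wrist');P=np.load('w6.npz')['P'];s=read_state()
a=onplane(m,P,[(319.4,140)],s['position'][2]-.0266+.012)[0];b=onplane(m,P,[(318.9,137.4)],.046)[0]
print((b-a)@s['tcp_rot']*1000)
E
```

```text
[-1.7896682  -0.28879474 21.58386186]
```

Emit:
{"name": "arm_command", "arguments": {"commands": [{"translation": [-0.065,-0.01,0],"dr": [0,0,0],"jaw": 1},{"translation": [0,0,0.1],"dr": [0,0,0],"jaw": 1},{"translation": [0,0,0.1],"dr": [0,0,0],"jaw": 1},{"translation": [0,0,0.08],"dr": [0,0,0],"jaw": 1},{"translation": [0,0,0],"dr": [0,0,0],"jaw": 1},{"translation": [0,0,0],"dr": [0,0,0],"jaw": 1}]}}

```text
time_s: 11.78
position: [0.5045, 0.1879, 0.0743]
tcp_rot: [[0.178, 0.984, -0.001], [0.984, -0.178, -0.0], [-0.0, -0.001, -1.0]]
force: [-1.1, 0.5, -3.1]
opening: 0.251
```

Emit:
{"name": "arm_command", "arguments": {"commands": [{"translation": [0,0,0.05],"dr": [0,0,0],"jaw": 1},{"translation": [0,0,0.05],"dr": [0,0,0],"jaw": 1},{"translation": [0,0,0],"dr": [0,0,0],"jaw": 1}]}}

```text
time_s: 12.03
position: [0.5046, 0.1879, 0.0718]
tcp_rot: [[0.178, 0.984, -0.0], [0.984, -0.178, -0.0], [-0.0, -0.0, -1.0]]
force: [0.3, -0.3, -2.6]
opening: 0.251
```

Emit:
{"name": "arm_command", "arguments": {"commands": [{"translation": [0,0,0.04],"dr": [0,0,0],"jaw": 1},{"translation": [0,0,0.04],"dr": [0,0,0],"jaw": 1},{"translation": [0,0,0],"dr": [0,0,0],"jaw": 1}]}}

```text
time_s: 12.28
position: [0.5046, 0.1879, 0.0699]
tcp_rot: [[0.178, 0.984, -0.0], [0.984, -0.178, -0.0], [-0.0, -0.0, -1.0]]
force: [-0.2, 0.4, -2.8]
opening: 0.247
```

Emit:
{"name": "arm_command", "arguments": {"commands": [{"translation": [0,0,0.05],"dr": [0,0,0],"jaw": 1},{"translation": [0,0,0.04],"dr": [0,0,0],"jaw": 1},{"translation": [0,0,0],"dr": [0,0,0],"jaw": 1}]}}

```text
time_s: 12.53
position: [0.5046, 0.1879, 0.0676]
tcp_rot: [[0.178, 0.984, -0.0], [0.984, -0.178, -0.0], [-0.0, -0.0, -1.0]]
force: [0.5, 0.7, -3.8]
opening: 0.253
```

No contact has been felt, and the plate is 5 mm below stud-top height, so both holes are over the studs. I'll keep lowering gently.

Emit:
{"name": "arm_command", "arguments": {"commands": [{"translation": [0,0,0.06],"dr": [0,0,0],"jaw": 1},{"translation": [0,0,0.06],"dr": [0,0,0],"jaw": 1},{"translation": [0,0,0.06],"dr": [0,0,0],"jaw": 1},{"translation": [0,0,0],"dr": [0,0,0],"jaw": 1}]}}

```text
time_s: 12.87
position: [0.5045, 0.1879, 0.063]
tcp_rot: [[0.178, 0.984, -0.001], [0.984, -0.178, -0.0], [-0.0, -0.001, -1.0]]
force: [-0.3, -0.1, -3.3]
opening: 0.251
```

Emit:
{"name": "arm_command", "arguments": {"commands": [{"translation": [0,0,0.06],"dr": [0,0,0],"jaw": 1},{"translation": [0,0,0.06],"dr": [0,0,0],"jaw": 1},{"translation": [0,0,0.04],"dr": [0,0,0],"jaw": 1},{"translation": [0,0,0],"dr": [0,0,0],"jaw": 1},{"translation": [0,0,0],"dr": [0,0,0],"jaw": 1}]}}

```text
time_s: 13.28
position: [0.5047, 0.1879, 0.0592]
tcp_rot: [[0.178, 0.984, -0.0], [0.984, -0.178, -0.0], [-0.0, -0.0, -1.0]]
force: [-0.6, -0.1, -2.4]
opening: 0.25
```

```bash
python3 look.py w7
```

```text
[0.5046816  0.18793093 0.05919875] [ 1.775e-01  9.841e-01 -1.000e-04] [-0.6 -0.1 -2.4] 0.25041275345107705
jig xy of TCP [-0.01387028 -0.0009524 ]
```

View pics/w7.png

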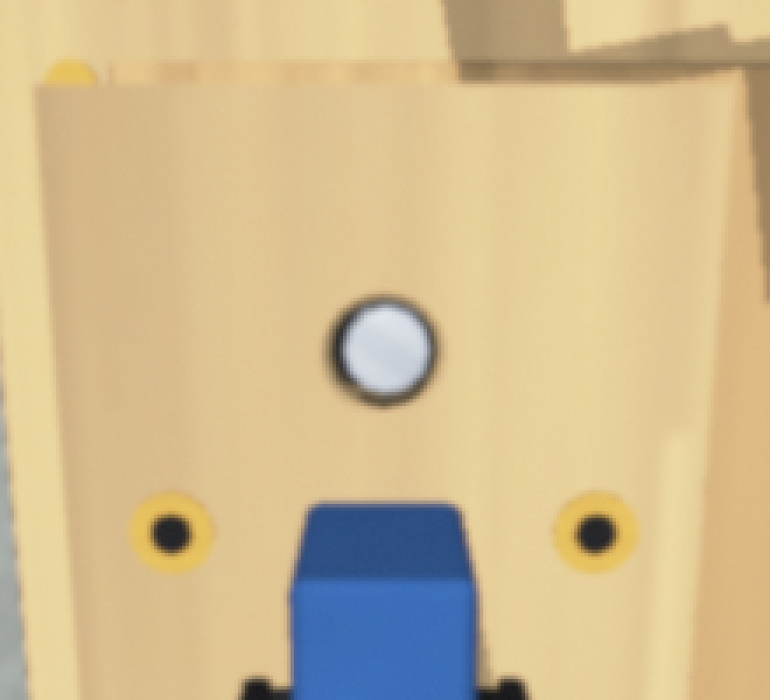

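The stud at (388,349) is nicely centred in the hole, and about 2.5 mm of descent remains.

Emit:
{"name": "arm_command", "arguments": {"commands": [{"translation": [0,0,0.04],"dr": [0,0,0],"jaw": 1},{"translation": [0,0,0.03],"dr": [0,0,0],"jaw": 1},{"translation": [0,0,0],"dr": [0,0,0],"jaw": 1},{"translation": [0,0,0],"dr": [0,0,0],"jaw": 1}]}}

```text
time_s: 13.67
position: [0.5047, 0.1879, 0.0575]
tcp_rot: [[0.178, 0.984, -0.0], [0.984, -0.178, -0.0], [-0.0, -0.0, -1.0]]
force: [0.3, -0.5, -3.0]
opening: 0.25
```

Emit:
{"name": "arm_command", "arguments": {"commands": [{"translation": [0,0,0.03],"dr": [0,0,0],"jaw": 1},{"translation": [0,0,0],"dr": [0,0,0],"jaw": 1},{"translation": [0,0,0],"dr": [0,0,0],"jaw": 1}]}}

```text
time_s: 13.92
position: [0.5047, 0.1879, 0.0568]
tcp_rot: [[0.178, 0.984, -0.0], [0.984, -0.178, -0.0], [-0.0, -0.0, -1.0]]
force: [0.5, 0.1, -2.6]
opening: 0.249
```

Emit:
{"name": "arm_command", "arguments": {"commands": [{"translation": [0,0,0.02],"dr": [0,0,0],"jaw": 1},{"translation": [0,0,0],"dr": [0,0,0],"jaw": 1},{"translation": [0,0,0],"dr": [0,0,0],"jaw": 1}]}}

```text
time_s: 14.17
position: [0.5048, 0.188, 0.0566]
tcp_rot: [[0.178, 0.984, 0.0], [0.984, -0.178, 0.0], [0.0, 0.0, -1.0]]
force: [-1.3, -1.3, 0.8]
opening: 0.25
```

Emit:
{"name": "arm_command", "arguments": {"commands": [{"translation": [0,0,0.02],"dr": [0,0,0],"jaw": 1},{"translation": [0,0,0],"dr": [0,0,0],"jaw": 1},{"translation": [0,0,0],"dr": [0,0,0],"jaw": 1}]}}

```text
time_s: 14.42
position: [0.5048, 0.1879, 0.0566]
tcp_rot: [[0.178, 0.984, 0.0], [0.984, -0.178, 0.0], [0.0, 0.0, -1.0]]
force: [-1.3, -0.7, 4.4]
opening: 0.251
```

Contact came at z = 0.0566, exactly the 30 mm home height, with only about 4 N. I'll open, rise and look at the result.

Emit:
{"name": "arm_command", "arguments": {"commands": [{"translation": [0,0,-0.02],"dr": [0,0,0],"jaw": 0.5},{"translation": [0,0,0],"dr": [0,0,0],"jaw": 0.5},{"translation": [0,0,0],"dr": [0,0,0],"jaw": 0.4},{"translation": [0,0,0],"dr": [0,0,0],"jaw": 0.4},{"translation": [0,0,-0.4],"dr": [0,0,0],"jaw": 0.4},{"translation": [0,0,-0.8],"dr": [0,0,0],"jaw": 0.4},{"translation": [0,0,-1],"dr": [0,0,0],"jaw": 0.4},{"translation": [0,0,-1],"dr": [0,0,0],"jaw": 0.4},{"translation": [0,0,-1],"dr": [0,0,0],"jaw": 0.4},{"translation": [0,0,-0.5],"dr": [0,0,0],"jaw": 0.4},{"translation": [0,0,0],"dr": [0,0,0],"jaw": 0.4},{"translation": [0,0,0],"dr": [0,0,0],"jaw": 0.4}]}}

```text
time_s: 15.42
position: [0.5051, 0.188, 0.1748]
tcp_rot: [[0.178, 0.984, 0.002], [0.984, -0.178, 0.0], [0.001, 0.002, -1.0]]
force: [-0.4, 0.3, -0.0]
opening: 0.599
```

```bash
python3 look.py w8; python3 -c "
import numpy as np,cv2
cv2.imwrite('pics/w8f.png',np.load('w8.npz')['p'][:,:,::-1])"
```

```text
[0.50505126 0.18800799 0.17475755] [1.775e-01 9.841e-01 7.000e-04] [-0.4  0.3 -0. ] 0.5993875479142747
jig xy of TCP [-0.01352024 -0.00081079]
```

View pics/w8f.png

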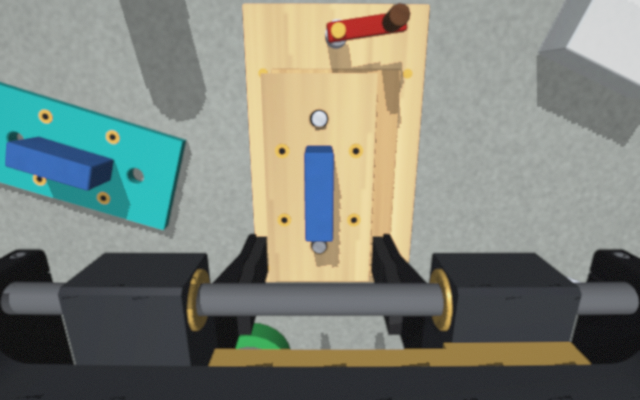

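Template is home: both studs show through the holes at (319,119) and (319,246). Next I'll measure the peg from two views.

```bash
python3 - <<'E'
from h import *
m=camera_model('wrist');s=read_state();print('joints',s['joint_positions'].round(1))
for n in ['w2','w8']:
    z=np.load(n+'.npz');p=z['p'];x=(330,40) if n=='w2' else (370,0)
    cv2.imwrite(f'pics/pg{n}.png',cv2.resize(p[x[1]:x[1]+50,x[0]-30:x[0]+50],None,fx=7,fy=7,interpolation=3)[:,:,::-1])
E
python3 -c "
import cv2,numpy as np
a=cv2.imread('pics/pgw2.png');b=cv2.imread('pics/pgw8.png');cv2.imwrite('pics/pg.png',np.vstack([a,b])[:600*2])
print(a.shape)"
```

```text
joints [ 8.5 28.  97.9 -0.  54.1 18.8]
(350, 560, 3)
```

View pics/pgw2.png

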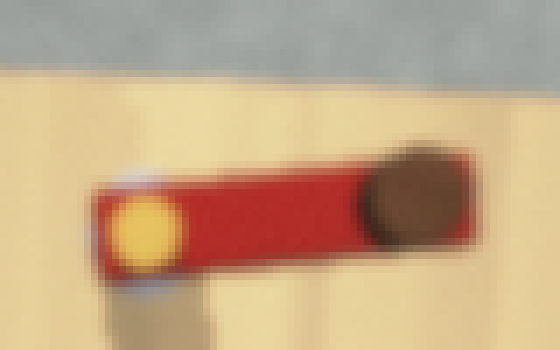

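View pics/pgw8.png

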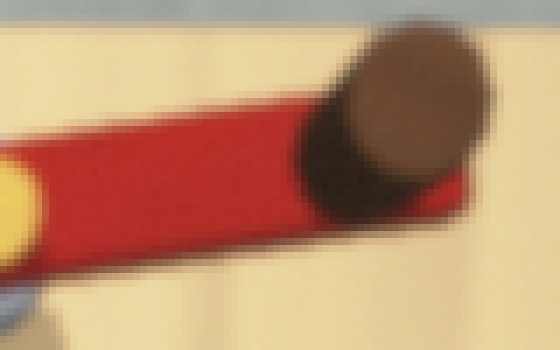

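```bash
python3 - <<'E'
from h import *
m=camera_model('wrist');P2=np.load('w2.npz')['P'];P8=np.load('w8.npz')['P']
def r(P,u):
    o,d=rays(m,P,[u]);return o,d[0]
t=tri([r(P2,(359.6,67.2)),r(P8,(399.4,13.9))]);print('peg tri',t)
a=onplane(m,P2,[(359.6,67.2)],.0825)[0];b=onplane(m,P8,[(399.4,13.9)],.0825)[0];print(a,b)
pv8=onplane(m,P8,[(337.5,30.5)],.0535)[0]
yaw=np.radians(-10.25);R=np.array([[np.cos(yaw),-np.sin(yaw)],[np.sin(yaw),np.cos(yaw)]])
# jig from seated template: TCP (.5048,.1879)
o=np.array([.5185,.1864]);pv=o+R@[0,.118];print('pivot nominal',pv,'seen',pv8)
for q in (a,b,t):
    d=R.T@(q[:2]-pv);print(d*1000,np.hypot(*d)*1000,'angle',-np.degrees(np.arctan2(d[1],d[0])))
E
```

```text
peg tri [0.57760817 0.30194457 0.08093854]
[0.57741206 0.30192276 0.0825    ] [0.57726559 0.30170327 0.0825    ]
pivot nominal [0.53949734 0.3025168 ] seen [0.53920389 0.30266811 0.0535    ]
[37.41533535  6.16211804] 37.91937522992616 angle -9.352371281645054
[37.3102633   5.92007262] 37.77701691743407 angle -9.016039866670729
[37.6044323   6.21847926] 38.11512578074123 angle -9.389775692991801
```

Emit:
{"name": "arm_command", "arguments": {"commands": [{"translation": [0,0,0],"dr": [0,0,-1],"jaw": 0.4},{"translation": [0,0,0],"dr": [0,0,-1],"jaw": 0.4},{"translation": [0,0,0],"dr": [0,0,-1],"jaw": 0.4},{"translation": [0,0,0],"dr": [0,0,-1],"jaw": 0.4},{"translation": [0,0,0],"dr": [0,0,-1],"jaw": 0.4},{"translation": [0,0,0],"dr": [0,0,-1],"jaw": 0.4},{"translation": [0,0,0],"dr": [0,0,-1],"jaw": 0.4},{"translation": [0,0,0],"dr": [0,0,-1],"jaw": 0.4},{"translation": [0,0,0],"dr": [0,0,-1],"jaw": 0.4},{"translation": [0,0,0],"dr": [0,0,-1],"jaw": 0.4},{"translation": [0,0,0],"dr": [0,0,-1],"jaw": 0.4},{"translation": [0,0,0],"dr": [0,0,-1],"jaw": 0.4}]}}

```text
time_s: 16.47
position: [0.5035, 0.1877, 0.172]
tcp_rot: [[-0.883, 0.468, -0.004], [0.468, 0.883, -0.001], [0.003, -0.002, -1.0]]
force: [-0.6, 0.0, 0.1]
opening: 0.604
```

Emit:
{"name": "arm_command", "arguments": {"commands": [{"translation": [0,0,0],"dr": [0,0,-1],"jaw": 0.4},{"translation": [0,0,0],"dr": [0,0,-1],"jaw": 0.4},{"translation": [0,0,0],"dr": [0,0,-1],"jaw": 0.4},{"translation": [0,0,0],"dr": [0,0,-1],"jaw": 0.4},{"translation": [0,0,0],"dr": [0,0,-0.5],"jaw": 0.4},{"translation": [0,0,0],"dr": [0,0,0],"jaw": 0.4},{"translation": [0,0,0],"dr": [0,0,0],"jaw": 0.4},{"translation": [0,0,0],"dr": [0,0,0],"jaw": 0.4}]}}

```text
time_s: 17.13
position: [0.5042, 0.1878, 0.1729]
tcp_rot: [[-1.0, 0.023, -0.002], [0.023, 1.0, -0.0], [0.002, -0.0, -1.0]]
force: [-0.4, -0.5, -0.5]
opening: 0.599
```

Emit:
{"name": "arm_command", "arguments": {"commands": [{"translation": [-0.56,0.93,0],"dr": [0,0,0],"jaw": 0.5},{"translation": [-0.56,0.93,0],"dr": [0,0,0],"jaw": 0.5},{"translation": [-0.56,0.93,0],"dr": [0,0,0],"jaw": 0.5},{"translation": [-0.56,0.93,0],"dr": [0,0,0],"jaw": 0.5},{"translation": [-0.57,0.92,0],"dr": [0,0,0],"jaw": 0.5},{"translation": [0,0,0],"dr": [0,0,0],"jaw": 0.5},{"translation": [0,0,0],"dr": [0,0,0],"jaw": 0.5},{"translation": [0,0,0],"dr": [0,0,0],"jaw": 0.5}]}}

```text
time_s: 17.8
position: [0.5764, 0.3019, 0.173]
tcp_rot: [[-1.0, 0.022, -0.002], [0.022, 1.0, -0.001], [0.002, -0.001, -1.0]]
force: [-0.7, -0.1, 0.6]
opening: 0.498
```

Emit:
{"name": "arm_command", "arguments": {"commands": [{"translation": [-0.03,0,0.5],"dr": [0,0,0],"jaw": 0.5},{"translation": [0,0,1],"dr": [0,0,0],"jaw": 0.5},{"translation": [0,0,1],"dr": [0,0,0],"jaw": 0.5},{"translation": [0,0,0.9],"dr": [0,0,0],"jaw": 0.5},{"translation": [0,0,0.5],"dr": [0,0,0],"jaw": 0.5},{"translation": [0,0,0.3],"dr": [0,0,0],"jaw": 0.5},{"translation": [0,0,0],"dr": [0,0,0],"jaw": 0.5},{"translation": [0,0,0],"dr": [0,0,0],"jaw": 0.5},{"translation": [0,0,0],"dr": [0,0,0],"jaw": 0.5}]}}

```text
time_s: 18.55
position: [0.5792, 0.3026, 0.0701]
tcp_rot: [[-1.0, 0.022, 0.002], [0.022, 1.0, 0.001], [-0.002, 0.001, -1.0]]
force: [0.1, 0.5, -0.8]
opening: 0.502
```

Emit:
{"name": "arm_command", "arguments": {"commands": [{"translation": [0,0,0],"dr": [0,0,0],"jaw": 1},{"translation": [0,0,0],"dr": [0,0,0],"jaw": 1},{"translation": [0,0,0],"dr": [0,0,0],"jaw": 1},{"translation": [0,0,0],"dr": [0,0,0],"jaw": 1},{"translation": [0,0,0],"dr": [0,0,0],"jaw": 1},{"translation": [0,0,0],"dr": [0,0,0],"jaw": 1},{"translation": [0,0,0],"dr": [0,0,0],"jaw": 1},{"translation": [0,0,0],"dr": [0,0,0],"jaw": 1}]}}

```text
time_s: 19.22
position: [0.5784, 0.3024, 0.069]
tcp_rot: [[-1.0, 0.021, 0.0], [0.021, 1.0, -0.0], [-0.0, -0.0, -1.0]]
force: [-0.1, 0.7, 1.0]
opening: 0.148
```

Emit:
{"name": "arm_command", "arguments": {"commands": [{"translation": [0.002,-0.08,0],"dr": [0,0,0.5],"jaw": 1},{"translation": [0.002,-0.08,0],"dr": [0,0,0.5],"jaw": 1},{"translation": [0.002,-0.08,0],"dr": [0,0,0.5],"jaw": 1},{"translation": [0.002,-0.08,0],"dr": [0,0,0.5],"jaw": 1},{"translation": [0.002,-0.08,0],"dr": [0,0,0.5],"jaw": 1},{"translation": [0.002,-0.08,0],"dr": [0,0,0.5],"jaw": 1}]}}

```text
time_s: 19.72
position: [0.5763, 0.2905, 0.069]
tcp_rot: [[-0.943, 0.332, 0.0], [0.332, 0.943, -0.0], [-0.0, 0.0, -1.0]]
force: [0.2, -0.1, 1.7]
opening: 0.154
```

```bash
cat > ang.py <<'E'
from h import *
s=read_state();d=s['position'][:2]-[.5394,.3025];x=s['tcp_rot'][:,0]
print(s['position'],'r',np.hypot(*d)*1000,'jig angle',-np.degrees(np.arctan2(d[1],d[0]))-10.25,'tool x yaw',np.degrees(np.arctan2(x[1],x[0])),s['force'].round(1),s['opening'])
E
python3 ang.py
```

```text
[0.57629624 0.29052938 0.06900227] r 38.7895336225046 jig angle 7.725140468784623 tool x yaw 160.63560531644305 [ 0.2 -0.1  1.7] 0.1535096585982116
```

Emit:
{"name": "arm_command", "arguments": {"commands": [{"translation": [0.002,-0.08,0],"dr": [0,0,0.5],"jaw": 1},{"translation": [0.002,-0.08,0],"dr": [0,0,0.5],"jaw": 1},{"translation": [0.002,-0.08,0],"dr": [0,0,0.5],"jaw": 1},{"translation": [0.002,-0.08,0],"dr": [0,0,0.5],"jaw": 1},{"translation": [0.002,-0.08,0],"dr": [0,0,0.5],"jaw": 1},{"translation": [0.002,-0.08,0],"dr": [0,0,0.5],"jaw": 1},{"translation": [0.002,-0.08,0],"dr": [0,0,0.5],"jaw": 1},{"translation": [0.002,-0.08,0],"dr": [0,0,0.5],"jaw": 1},{"translation": [0.002,-0.08,0],"dr": [0,0,0.5],"jaw": 1},{"translation": [0.002,-0.08,0],"dr": [0,0,0.5],"jaw": 1},{"translation": [0.002,-0.08,0],"dr": [0,0,0.5],"jaw": 1},{"translation": [0.002,-0.08,0],"dr": [0,0,0.5],"jaw": 1}]}}

```text
time_s: 20.72
position: [0.562, 0.2712, 0.069]
tcp_rot: [[-0.569, 0.823, 0.0], [0.823, 0.569, -0.001], [-0.001, -0.0, -1.0]]
force: [0.1, -1.5, 1.4]
opening: 0.151
```

```bash
python3 ang.py
```

```text
[0.56201911 0.27124278 0.06900858] r 38.58287451548003 jig angle 43.858833298183235 tool x yaw 124.65227403736016 [ 0.1 -1.5  1.4] 0.15136222918941275
```

Emit:
{"name": "arm_command", "arguments": {"commands": [{"translation": [0.002,-0.08,0],"dr": [0,0,0.5],"jaw": 1},{"translation": [0.002,-0.08,0],"dr": [0,0,0.5],"jaw": 1},{"translation": [0.002,-0.08,0],"dr": [0,0,0.5],"jaw": 1},{"translation": [0.002,-0.08,0],"dr": [0,0,0.5],"jaw": 1},{"translation": [0.002,-0.08,0],"dr": [0,0,0.5],"jaw": 1},{"translation": [0.002,-0.08,0],"dr": [0,0,0.5],"jaw": 1},{"translation": [0.002,-0.08,0],"dr": [0,0,0.5],"jaw": 1},{"translation": [0.002,-0.08,0],"dr": [0,0,0.5],"jaw": 1},{"translation": [0.002,-0.08,0],"dr": [0,0,0.5],"jaw": 1},{"translation": [0.002,-0.08,0],"dr": [0,0,0.5],"jaw": 1},{"translation": [0.002,-0.08,0],"dr": [0,0,0.5],"jaw": 1},{"translation": [0.002,-0.08,0],"dr": [0,0,0.5],"jaw": 1}]}}

```text
time_s: 21.72
position: [0.5391, 0.2641, 0.069]
tcp_rot: [[0.023, 1.0, -0.0], [1.0, -0.023, -0.002], [-0.002, -0.0, -1.0]]
force: [-0.3, -2.7, 1.9]
opening: 0.146
```

```bash
python3 ang.py
```

```text
[0.53913059 0.26405663 0.06898319] r 38.44431593856995 jig angle 80.15152662266448 tool x yaw 88.65995476396198 [-0.3 -2.7  1.9] 0.14559174292208993
```

Emit:
{"name": "arm_command", "arguments": {"commands": [{"translation": [0.002,-0.08,0],"dr": [0,0,0.5],"jaw": 1},{"translation": [0.002,-0.08,0],"dr": [0,0,0.5],"jaw": 1},{"translation": [0.002,-0.08,0],"dr": [0,0,0.5],"jaw": 1},{"translation": [0,0,0],"dr": [0,0,0],"jaw": 1},{"translation": [0,0,0],"dr": [0,0,0],"jaw": 1}]}}

```text
time_s: 22.13
position: [0.5328, 0.2646, 0.069]
tcp_rot: [[0.176, 0.984, -0.001], [0.984, -0.176, -0.002], [-0.002, -0.001, -1.0]]
force: [-1.4, -4.0, 3.2]
opening: 0.151
```

```bash
python3 ang.py
```

```text
[0.53278031 0.26464899 0.06895975] r 38.42550204557894 jig angle 89.6700168260083 tool x yaw 79.87124411557366 [-1.4 -4.   3.2] 0.1507026532536572
```

Emit:
{"name": "arm_command", "arguments": {"commands": [{"translation": [0,-0.02,0],"dr": [0,0,0],"jaw": 1},{"translation": [0,0,0],"dr": [0,0,0],"jaw": 1},{"translation": [0,0,0],"dr": [0,0,0],"jaw": 0.6},{"translation": [0,0,0],"dr": [0,0,0],"jaw": 0.6},{"translation": [0,0,0],"dr": [0,0,0],"jaw": 0.5},{"translation": [0,0,0],"dr": [0,0,0],"jaw": 0.5},{"translation": [0,0,-0.4],"dr": [0,0,0],"jaw": 0.5},{"translation": [0,0,-0.8],"dr": [0,0,0],"jaw": 0.5},{"translation": [0,0,-1],"dr": [0,0,0],"jaw": 0.5},{"translation": [0,0,-1],"dr": [0,0,0],"jaw": 0.5},{"translation": [0,0,-1],"dr": [0,0,0],"jaw": 0.5},{"translation": [0,0,-0.6],"dr": [0,0,0],"jaw": 0.5}]}}

```text
time_s: 23.13
position: [0.534, 0.2663, 0.1923]
tcp_rot: [[0.177, 0.984, 0.005], [0.984, -0.177, 0.002], [0.002, 0.004, -1.0]]
force: [0.0, -0.1, 0.0]
opening: 0.502
```

Emit:
{"name": "arm_command", "arguments": {"commands": [{"translation": [-1,0,0],"dr": [0,0,0],"jaw": 0.5},{"translation": [-1,0,0],"dr": [0,0,0],"jaw": 0.5},{"translation": [-1,0,0],"dr": [0,0,0],"jaw": 0.5},{"translation": [-1,0,0],"dr": [0,0,0],"jaw": 0.5},{"translation": [0,0,0],"dr": [0,0,0],"jaw": 0.5},{"translation": [0,0,0],"dr": [0,0,0],"jaw": 0.5},{"translation": [0,0,0],"dr": [0,0,0],"jaw": 0.5}]}}

```text
time_s: 23.72
position: [0.5155, 0.1676, 0.1894]
tcp_rot: [[0.178, 0.984, 0.001], [0.984, -0.178, 0.001], [0.001, 0.001, -1.0]]
force: [0.7, -0.7, -0.5]
opening: 0.505
```

```bash
python3 - <<'E'
from h import *
s=read_state();print(s['position'],s['force'].round(1))
p,d=capture('wrist');np.savez('w9.npz',p=p,P=wpose('wrist',s)[1]);cv2.imwrite('pics/w9.png',cv2.resize(p[0:240,180:480],None,fx=2.5,fy=2.5,interpolation=3)[:,:,::-1])
E
```

```text
[0.51549058 0.16763717 0.18939162] [ 0.7 -0.7 -0.5]
```

View pics/w9.png

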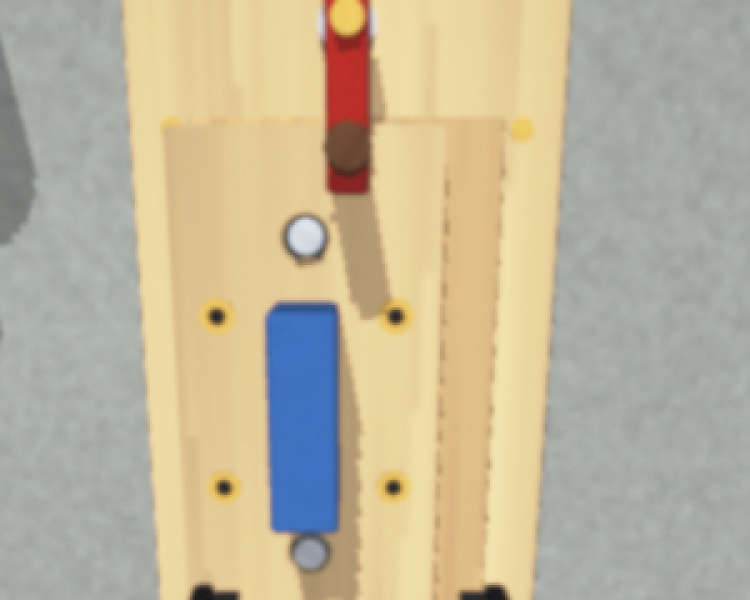

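```bash
python3 - <<'E'
from h import *
m=camera_model('wrist');P=np.load('w9.npz')['P']
f=lambda u,v:(180+(u+.5)/2.5-.5,(v+.5)/2.5-.5)
a=onplane(m,P,[f(347,17)],.0535)[0];b=onplane(m,P,[f(348,147)],.0825)[0];d=b-a
print(a,b,np.linalg.norm(d[:2]),'angle',-np.degrees(np.arctan2(d[1],d[0]))-10.25)
p,_=capture('top');cv2.imwrite('pics/top9.png',p[:,:,::-1])
E
```

```text
[0.53949919 0.30287202 0.0535    ] [0.53298637 0.2651799  0.0825    ] 0.038250657731786715 angle 89.55332679902455
```

View pics/top9.png

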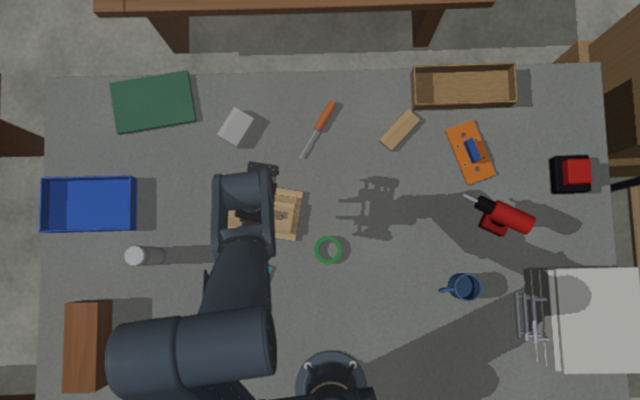

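The button measures about 89.6°, over the template's end. The bystanders in view stand where they were, and the gripper is clear. I'm handing in.

```bash
python3 -c "
from rig import *
print(hand_in())"
```

```text
the job is handed in; nothing more can be done
None
```

The template is home on the jig, the red turn-button is swung over its end, and the gripper has let go. I handed the job in at about 24 s of the 72 s allowed.

- **Fitting:** I lifted the plywood template by its blue bar and lined up one hole by looking at its stud through it. Both holes went over the studs without any sliding. It came to rest with its underside 30 mm above the table, and the highest upward force I read was about 4 N.
- **Locking:** I then gripped the peg, swung the button round its pivot, released it and moved clear.
- **Last checks:** The final wrist picture shows both studs through the holes. It puts the button at about 89.6° over the template's end; the arm's own position suggested about 90°.
- **Bystanders:** In the last top view all seven listed bystanders stand where they were. The arm hid most of the jig and the turquoise look-alike in that picture. The turquoise one had looked undisturbed in the wrist picture taken after the template was placed.
- **Small disagreements:** The top and wrist cameras differed by 2–5 mm on the stud positions, so I used the wrist camera. The jaws read about 13 mm on the 14 mm peg. Neither affected the result.

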